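# Reset the tripped extractor starter on the model-making bench

### The arm

A 6-joint arm with a two-finger parallel gripper is mounted at the origin on the work surface. World frame = base frame: x ahead of the robot, y to its left, z up, the work surface at z = 0. Lengths are in m, angles in rad, forces in N, time in s.
With the tool pointing down it reaches from about 0.3 to 0.875 m from the base axis. Payload 6.4 kg.
Tool frame: the origin (TCP) lies on the front face of the gripper's body, between the roots of the fingers; the fingertips stand 64 mm ahead of it and the grasp point (between the pads) lies manip.grip_point_offset ahead of it (manip.grip_point_offset is the distance from the TCP to the grasp point, in m); y points along the fingers, z is the direction in which the jaws open and shut, and the axes are right-handed (so a half turn about y gives the same grasp; the last joint's range is limited). The gripper opens to 88 mm and grips with 3 to 60 N. Pads are 18 mm wide; open, the fingers measure 123 mm over their backs; the gripper's body (75 mm by 187 mm) begins 45 mm behind the grasp point.
Start: joints at [1.071, 0.181, 1.607, -0, 1.354, -0.206], TCP at [0.167, 0.55, 0.303] pointing down, gripper open.
Joint ranges: [-2.99, 2.99], [-0.89, 2.07], [0.3, 2.58], [-1.14, 4.28], [0, 2.63], [-3.12, 3.12]. Speed limits (rad/s): [2.57, 2.57, 3.01, 3.14, 3.14, 3.14].

### API

Orientations are given as a unit quaternion [x, y, z, w].
In Python, from plant import manip gives the robot as it stands.
- The arm moves only by the tool arm_command, never from a script. Its argument "moves" is one flat list of numbers, 5 for each row, row after row: the finger opening in cm, from 0 to 8.81, then the shift along the world's x, y, z in cm, then the turn about the world's z in degrees. In form: [gripper, x, y, z, roll, gripper, x, y, z, roll, ...]. A call has 1 to 8 rows; each row is the pose to reach, as a shift and turn from the pose measured when the call began; what a row does not reach only later rows make up. A row lasts 1/10 s, in which the tool goes at most 50 mm and 8.59 degrees, less where a joint would pass 70% of its speed; a pose out of reach is approached as far as the arm can. A call with a gripper value outside its range is refused whole. The fingers move at their own pace and stop on an object; "grip_force" is the grip in N (left out, the last holds). Time passes only in rows, so rows that repeat a pose let the fingers close. It gives the time, the measured TCP pose, the force and the opening at its end, in the units of the state.
- manip.state(): the state, without advancing time (a new reading comes with each control period).
- manip.grab_frame(name): name is "scene" or "side" or "wrist"; returns the picture (384x512x3 uint8, blue, green, red); there is no depth.
- manip.camera_params(name): a dict with "camera_matrix" (3x3 intrinsics, pixels), "xyz" and "rotation" of the camera in the world; the wrist camera has in their place "hand_eye" (4x4, takes a point from camera to tool coordinates, whose origin is the TCP and whose axes are the tool frame's). Camera axes: x right, y down, z forward; pixel columns grow to the right and rows downward; lengths in m; the calibration is good to about 2 mm. A picture is of the moment at which its call begins: read the wrist's pose just before it. camera_params takes no time and is no camera call.
- manip.close_job(): hands the job in, once; it reports no verdict.
The state is a dict: "time_s": time; "q": joint angles; "qvel": joint speeds; "tau": joint torques, N m; "eef_pos": TCP position; "tool_rot": TCP orientation; "force": force on the tool from outside, world axes, zero at the start; "wrist_torque": the same for the moment, N m; "gripper_width": finger opening in m.
Only numpy, scipy, OpenCV 4.12 (cv2) and the standard library are available. Lean on these libraries where they do the work, as an engineer would, in place of code of your own. Each camera call takes 0.05 s, during which the arm holds its last target. There are 200 camera calls.

### The job

The starter box of the dust extractor (the box with the toggle lever) has tripped, and a square wood offcut lies over its reset well. With shut fingers push the offcut aside until the whole well is open, leaving it lying flat on top of the box, without gripping or lifting it; then reach a fingertip down the well, press the sunken reset key all the way and keep it down for half a second; last, let the key come back up and push the toggle lever fully over to its far side, away from the robot. Leave the other box's key and everything else on the bench alone.

Things in the scene. Friction and masses are not known exactly. Their poses are not given: they have to be found in the camera images.
- starter: Fixed grey box, 200 (x) x 220 (y) x 60 mm high, with a black toggle lever. Origin: centre of its underside on the bench; z up, x away from the robot, turned up to 17 degrees. In its frame the well is at (-45, +30) mm; the lever's block, 70 (x) x 50 (y) x 25 high, stands on the flat top at (0, -75) mm. Nothing else but the offcut is on top. It and the other box change places between starts.
- starter_well (a point): Centre of the mouth of the starter's reset well, level with the box top. The well is a square hole 44 x 44 mm, sides parallel to the box's, 36 mm deep. Its axes are the box's.
- reset_key_top (a point): Centre of the top of the sunken reset key, a round black button 20 mm in diameter in the middle of the starter's well. At rest its top is 18 mm below the mouth of the well; it moves straight down 5 mm to its stop.
- reset_key (a joint): Travel of the starter's reset key: 0 up, 0.005 m fully down. It is sprung: 1.5 N starts it, 5 N holds it fully down, and it returns by itself.
- lever (a joint): Angle of the starter's toggle lever: 0 (off) leaning about 29 degrees towards the box's -x, 1.0 rad (on) leaning as much towards +x. It stays where it is left; about 2 N at the ball moves it. Starts between 0 and 0.1.
- lever_tip (a point): Centre of the lever's black end ball, 26 mm in diameter, 40 mm from the hinge. The hinge lies along the box's y, 22 mm above the box top, at box x = 0, y = -75 mm. The ball's centre is about 57 mm above the box top at both ends of the swing (62 mm midway) and goes from box x = -19 to +19 mm.
- offcut: Loose offcut of pale timber, 60 x 60 x 24 mm high, 40 to 85 g, lying on the starter over its well, within 5 mm (each way) and 12 degrees of square. Origin at the centre of its underside, z up. It slides easily; it may be left anywhere flat on the box top where it does not cover the well; the top is bare beyond it (box +x).
- speedbox: The other box, not to be operated: the same fixed grey box with the same kind of open well at (-45, +30) mm and a black dial in place of the lever. Origin and axes like the starter's.
- other_key (a joint): Travel of the key in the other box's well: 0 up, 0.005 m down. To be left alone.
- batten: Loose piece of timber 35 x 90 x 20 mm high, lying on the other box. Origin under its centre. A bystander.
- timber: Loose timber block 50 x 90 x 40 mm high on the bench. Origin under its centre. A bystander.
- cup: Lidded paper cup, 82 mm wide, 104 mm high, standing on the bench. Origin under its centre. A bystander.
- driver: Screwdriver with a black handle, 200 mm long along its x, 26 mm thick, lying on the bench. Origin under its middle. A bystander.
- glue: White glue bottle, 60 mm wide, 170 mm high, standing on the bench beyond the boxes. Origin under its centre. A bystander.
- tape: Bare tape core, a ring 72 mm across and 25 mm high, lying on the bench beyond the boxes. Origin under its centre. A bystander.
Not all that is in view belongs to the job. What is shaped like the offcut but blue or turquoise is not meant.

How it is judged:
By the outcome, as a careful person would: the job done as asked, in the order asked, and still so for the second after the job is handed in, with the robot touching nothing.
It also fails if it takes over 51 s, if anything falls off the work surface, if the arm or the gripper's body presses on something with over 40 N, if the wrist force passes 120 N, or if a joint passes its speed limit or range.

## Working session

There is one attempt and no reset: what is moved stays moved. The work goes in short steps, Python scripts to look and compute and a tool call to move; the robot and the scene stay as the last step left them, time stands still between calls to the robot, and variables do not carry over. Pictures are saved under pics/ and viewed, about 8 in all and at most 12, crops included, and the job is handed in when it is done.

Besides the shell and the picture viewer there is one more tool, called after "Call:" in YAML: its name, and indented under it one key for each argument. arm_command: Moves the arm, as the interface text tells. Its arguments: {"type":"object","properties":{"moves":{"type":"array"},"grip_force":{"type":"number"}},"required":["moves"]}

```bash
mkdir -p pics; ls; python3 - <<'E'
from plant import manip
import cv2
print(manip.state()); print(manip.grip_point_offset)
for n in("scene","side","wrist"):
    p=manip.camera_params(n); print(n,p)
a=manip.grab_frame("scene");b=manip.grab_frame("side");c=manip.grab_frame("wrist")
for n,i in zip("scene side wrist".split(),(a,b,c)): cv2.imwrite(f"pics/{n}0.png",i)
import numpy as np
cv2.imwrite("pics/both0.png",cv2.resize(np.hstack([a,b]),(800,300)))
cv2.imwrite("pics/sceneL.png",cv2.resize(a,(800,600)))
E
```

```text
pics
{'time_s': 0.0, 'q': array([ 1.07067790e+00,  1.81563836e-01,  1.60795327e+00, -2.41693171e-05,
        1.35382295e+00, -2.06316040e-01]), 'qvel': array([-0.00072376,  0.00099492, -0.00078467,  0.00128617,  0.00293806,
       -0.00054677]), 'tau': array([-1.06419645e-05, -4.33872771e+01, -3.41847789e+01,  7.01139146e-02,
        3.85927095e-02, -1.21739968e-04]), 'eef_pos': array([0.16631181, 0.54999135, 0.30182368]), 'tool_rot': array([ 0.70007338, -0.10370564,  0.10329388, -0.69890828]), 'force': array([ 0.21903474, -0.39152829,  0.19366957]), 'wrist_torque': array([0.04134197, 0.08040165, 0.06560843]), 'gripper_width': 0.08813275701372095}
0.0453
scene {'camera_matrix': array([[425.93258349,   0.        , 256.40406361],
       [  0.        , 425.93258349, 195.74099632],
       [  0.        ,   0.        ,   1.        ]]), 'xyz': array([ 1.44388663, -0.27652416,  0.89318356]), 'rotation': array([ 0.73613947,  0.53737846, -0.23993914, -0.3342937 ])}
side {'camera_matrix': array([[450.89917463,   0.        , 257.94710213],
       [  0.        , 450.89917463, 195.22681225],
       [  0.        ,   0.        ,   1.        ]]), 'xyz': array([0.39053572, 0.71466464, 0.97446165]), 'rotation': array([-0.12623413,  0.93174527, -0.3382982 ,  0.03834086])}
wrist {'camera_matrix': array([[270.38927245,   0.        , 259.17760136],
       [  0.        , 270.38927245, 189.91294619],
       [  0.        ,   0.        ,   1.        ]]), 'hand_eye': array([[-5.13728278e-04,  9.52066875e-01,  3.05889524e-01,
        -7.87214093e-02],
       [-6.34048917e-04, -3.05889813e-01,  9.52066710e-01,
        -8.13501253e-02],
       [ 9.99999667e-01,  2.95154670e-04,  7.60801218e-04,
        -7.79425528e-05],
       [ 0.00000000e+00,  0.00000000e+00,  0.00000000e+00,
         1.00000000e+00]])}
```

View pics/sceneL.png

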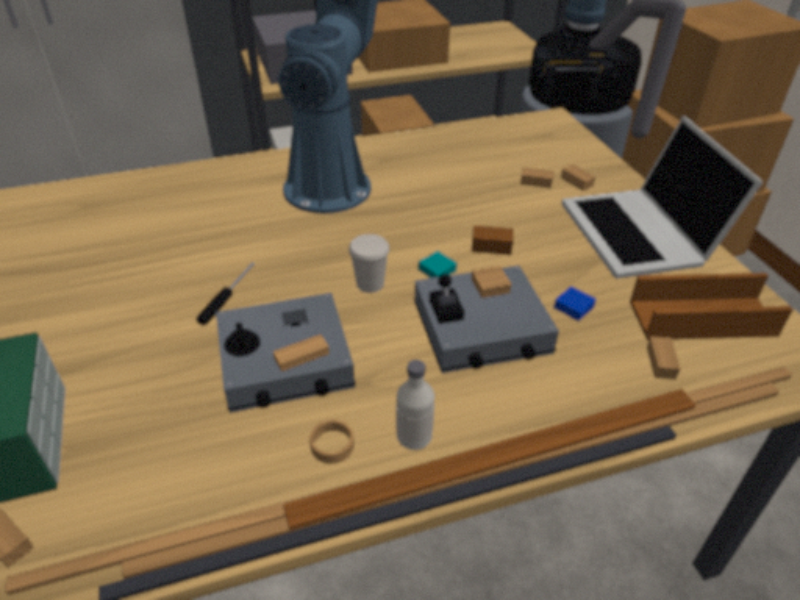

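View pics/side0.png

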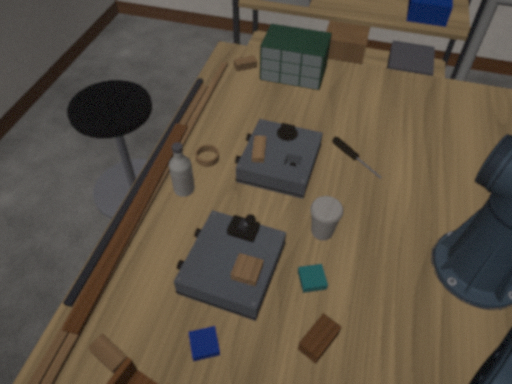

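Scene view (800×600): starter (lever (445,285), offcut (491,282)) at right; speedbox (dial (240,340), batten (302,351)) at left. Side view: starter lever (245,227), offcut (246,268); speedbox further up at (280,155). Could be taken for the offcut: batten (302,351), teal block (437,265), blue block (575,302), dark timber (493,240), scrap pieces (537,177)/(578,177). I choose the pale square one on the lever's box, (491,282).

```bash
cat > h.py <<'E'
import numpy as np, cv2
from scipy.spatial.transform import Rotation as R
from plant import manip
def cam(n, st=None):
    p=manip.camera_params(n); K=p["camera_matrix"]
    if n=="wrist":
        st=st or manip.state(); T=np.eye(4); T[:3,:3]=R.from_quat(st["tool_rot"]).as_matrix(); T[:3,3]=st["eef_pos"]
        M=T@p["hand_eye"]; return K,M[:3,:3],M[:3,3]
    r=np.array(p["rotation"]); return K,(R.from_quat(r).as_matrix() if r.size==4 else r),p["xyz"]
def ray(c,uv):
    K,Rm,t=c; d=np.c_[np.atleast_2d(uv).astype(float),np.ones(len(np.atleast_2d(uv)))]@np.linalg.inv(K).T@Rm.T
    return t,d
def onz(c,uv,z):
    t,d=ray(c,uv); return t+d*((z-t[2])/d[:,2])[:,None]
def tri(c1,u1,c2,u2):
    t1,d1=ray(c1,u1);t2,d2=ray(c2,u2);d1=d1[0]/np.linalg.norm(d1);d2=d2[0]/np.linalg.norm(d2)
    s=np.linalg.lstsq(np.c_[d1,-d2],t2-t1,rcond=None)[0]; p,q=t1+s[0]*d1,t2+s[1]*d2
    return (p+q)/2,np.linalg.norm(p-q)
def proj(c,P):
    K,Rm,t=c; x=(np.atleast_2d(P)-t)@Rm@K.T; return x[:,:2]/x[:,2:]
E
python3 - <<'E'
from h import *
for n,seed,oseed in(("scene",(320,205),(314,180)),("side",(215,270),(246,268))):
    i=cv2.imread(f"pics/{n}0.png"); hsv=cv2.cvtColor(i,cv2.COLOR_BGR2HSV)
    print(n,hsv[seed[1],seed[0]],hsv[oseed[1],oseed[0]])
    g=((hsv[...,1]<85)&(hsv[...,2]<150)|(hsv[...,2]<60)).astype(np.uint8)
    nn,l,s,ce=cv2.connectedComponentsWithStats(g); k=l[seed[1],seed[0]]; m=(l==k).astype(np.uint8)
    ct=max(cv2.findContours(m,0,2)[0],key=cv2.contourArea); h=cv2.convexHull(ct)
    print(s[k],cv2.approxPolyDP(h,4,True)[:,0].tolist())
    inn=np.zeros_like(m); cv2.fillPoly(inn,[h],1); inn=cv2.erode(inn,np.ones((5,5)))
    w=(inn==1)&(hsv[...,0]<25)&(hsv[...,1]>90)&(hsv[...,2]>80); w=w.astype(np.uint8)
    nn,l,s,ce=cv2.connectedComponentsWithStats(w); k=1+np.argmax(s[1:,4]); print("wood",s[k],ce[k])
    c2=max(cv2.findContours((l==k).astype(np.uint8),0,2)[0],key=cv2.contourArea)
    c=cam(n)
    hp=cv2.convexHull(c2);a=cv2.approxPolyDP(hp,2.5,True)[:,0]; print(a.tolist()); print(onz(c,a,.084).round(4).tolist())
    a=cv2.approxPolyDP(h,4,True)[:,0];print(onz(c,a,.06).round(4).tolist())
i=cv2.imread("pics/side0.png")[190:330,160:330];j=cv2.imread("pics/scene0.png")[160:250,250:370]
cv2.imwrite("pics/crop1.png",np.hstack([cv2.resize(i,(486,400),interpolation=2),cv2.resize(j,(300,400*1),interpolation=2)]))
E
```

```text
scene [106  31 107] [ 16 127 166]
[ 266  160   92   79 4338] [[268, 166], [280, 160], [332, 170], [357, 211], [354, 224], [283, 238], [266, 194]]
wood [288 164  39  26 506] [310.11857708 176.35573123]
[[288, 164], [322, 170], [325, 185], [309, 189], [292, 174]]
[[0.4585, 0.1511, 0.084], [0.5186, 0.2403, 0.084], [0.5874, 0.2187, 0.084], [0.59, 0.1662, 0.084], [0.5093, 0.1446, 0.084]]
[[0.4199, 0.0986, 0.06], [0.4012, 0.1466, 0.06], [0.5007, 0.286, 0.06], [0.6949, 0.2717, 0.06], [0.7392, 0.239, 0.06], [0.7292, 0.0339, 0.06], [0.5473, 0.0483, 0.06]]
side [120  15  84] [ 16 111 113]
[ 173  210  114  111 7550] [[211, 210], [251, 215], [286, 232], [255, 320], [175, 291], [178, 263]]
wood [232 254  31  31 643] [246.7496112  268.88491446]
[[241, 254], [262, 261], [253, 284], [232, 277]]
[[0.5639, 0.177, 0.084], [0.5122, 0.182, 0.084], [0.5162, 0.2444, 0.084], [0.566, 0.2401, 0.084]]
[[0.6803, 0.0561, 0.06], [0.5772, 0.0438, 0.06], [0.4795, 0.0711, 0.06], [0.4923, 0.3138, 0.06], [0.683, 0.2954, 0.06], [0.7034, 0.2259, 0.06]]
```

View pics/crop1.png

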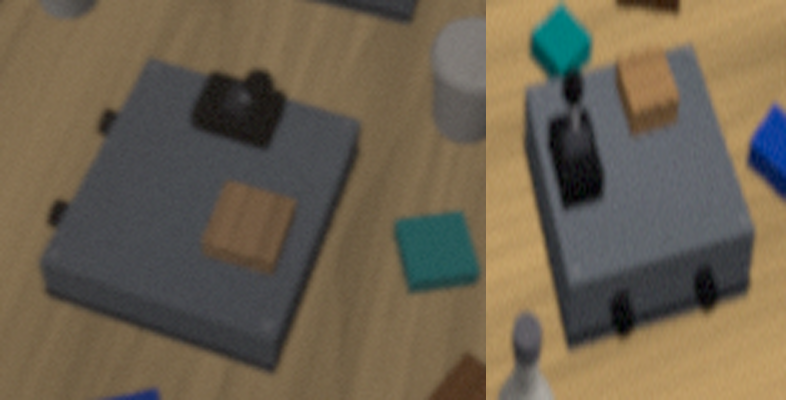

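Crop confirms: pale square offcut on the lever's box, side-view corners (241,254),(262,261),(253,284),(232,277). Now the tool axes, cup location and camera viewpoint.

```bash
python3 - <<'E'
from h import *
s=manip.state(); T=R.from_quat(s["tool_rot"]).as_matrix(); print(T.round(3))
K,Rm,t=cam("wrist"); print("cam",t.round(3),"fwd",Rm[:,2].round(3))
cs,cd=cam("scene"),cam("side")
print("cup top",tri(cs,(369/800*512,243*.64),cd,(326,206)), onz(cd,[[322,236]],0),onz(cd,[(326,206)],.104))
print("offcut top",tri(cs,(490*.64,277*.64),cd,(246.9,269)))
A=onz(cd,[(212.5,211),(285.3,233),(175.7,281.7)],.06);print(A.round(4))
# desired: jaw (tool z) along +x world; angle
print("jaw yaw",np.degrees(np.arctan2(T[1,2],T[0,2])))
E
```

```text
[[ 0.957 -0.001  0.29 ]
 [-0.29  -0.001  0.957]
 [-0.    -1.    -0.001]]
cam [0.091 0.573 0.383] fwd [ 0.292 -0.089 -0.952]
cup top (array([0.39711237, 0.00045576, 0.10657045]), np.float64(0.0010457692812048261)) [[0.39150617 0.01581615 0.        ]] [[ 0.39742437 -0.00109791  0.104     ]]
offcut top (array([0.53928802, 0.20599566, 0.07788945]), np.float64(0.00479293988513945))
[[0.6755 0.0582 0.06  ]
 [0.4805 0.0746 0.06  ]
 [0.6902 0.2732 0.06  ]]
jaw yaw 73.16620148839844
```

Call:
arm_command:
  moves: [0,4,-3,0,-8,0,8,-6,0,-16,0,12,-10,0,-24,0,16,-14,0,-32,0,20,-18,0,-40,0,25,-22,0,-48,0,29,-26,0,-56,0,33,-30,0,-64]
  grip_force: 20

```text
time_s: 0.95
eef_pos: [0.464, 0.2811, 0.302]
tool_rot: [0.537, -0.46, 0.46, -0.537]
force: [1.0, 0.7, -0.2]
gripper_width: 0.0263
```

Call:
arm_command:
  moves: [0,4,-3,0,-8,0,7.6,-6,0,-13,0,7.6,-6,0,-13,0,7.6,-6,0,-13,0,7.6,-6,0,-13]

```text
time_s: 1.45
eef_pos: [0.5391, 0.2217, 0.3015]
tool_rot: [-0.482, 0.518, -0.517, 0.481]
force: [0.7, 0.2, 0.5]
gripper_width: 0.0005
```

```bash
python3 - <<'E'
from h import *
s=manip.state(); a=manip.grab_frame("wrist"); np.save("s1.npy",s,allow_pickle=True)
cv2.imwrite("pics/w1.png",a); cv2.imwrite("pics/w1L.png",cv2.resize(a,(800,600),interpolation=2))
T=R.from_quat(s["tool_rot"]).as_matrix(); print(s["eef_pos"],T.round(3),s["gripper_width"])
E
```

```text
[0.53906035 0.22169587 0.30153371] [[-0.071 -0.003  0.997]
 [-0.997  0.001 -0.071]
 [-0.    -1.    -0.003]] 0.0005426587368232139
```

View pics/w1L.png

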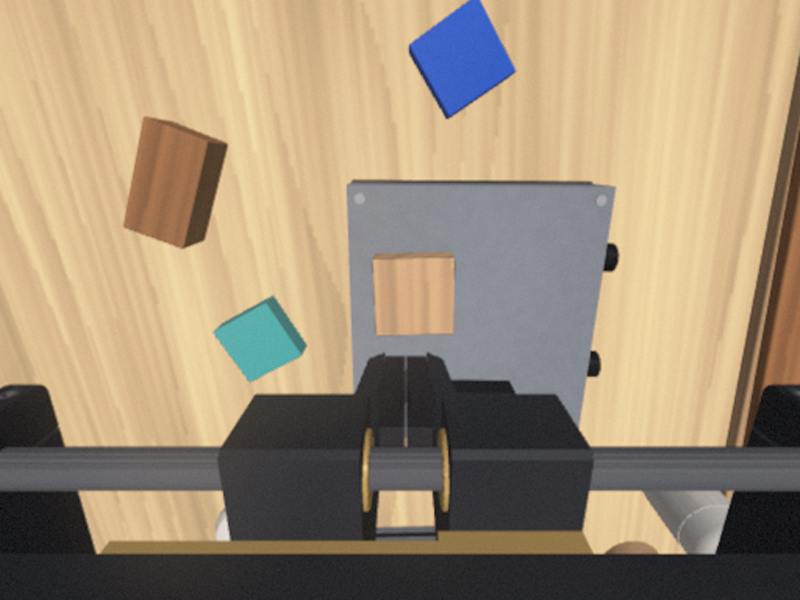

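Wrist view (800×600): offcut top at (374..455, 257..335), box's +y corners at (349,184) and (613,187), fingers in front hide the lever. Refine numerically.

```bash
cat > m.py <<'E'
from h import *
def box(i):
    hsv=cv2.cvtColor(i,cv2.COLOR_BGR2HSV)
    g=(((hsv[...,1]<80)&(hsv[...,2]<150)&(hsv[...,2]>75))).astype(np.uint8)
    return hsv,g
E
python3 - <<'E'
from m import *
i=cv2.imread("pics/w1.png"); s=np.load("s1.npy",allow_pickle=True).item(); c=cam("wrist",s)
hsv,g=box(i)
print("hsv top",hsv[140,330],"side",hsv[116,300],"off",hsv[190,265],hsv[163,265])
# subpixel edges via row/col gradients of saturation
S=hsv[...,1].astype(float); V=hsv[...,2].astype(float)
rows=range(130,225,5)
def edge(line): 
    d=np.abs(np.gradient(cv2.GaussianBlur(line.reshape(-1,1),(1,5),1).ravel())); k=d.argmax(); w=slice(max(k-2,0),k+3); return (np.arange(len(d))[w]*d[w]).sum()/d[w].sum()
L=np.array([(210+edge(S[r,210:236]),r) for r in rows]); Rr=np.array([(370+edge(S[r,370:405]),r) for r in rows if abs(r-165)>14 and r<222])
Tp=np.array([(x,111+edge(V[111:128,x])) for x in range(235,380,6)])
for n,P in(("left -x",L),("right +x",Rr),("top +y",Tp)):
    W=onz(c,P,.06); v,m=None,W[:,:2].mean(0); u=np.linalg.svd(W[:,:2]-m)[2][0]; res=(W[:,:2]-m)@[-u[1],u[0]]
    print(n,m.round(4),"dir deg",np.degrees(np.arctan2(u[1],u[0])).round(2),"res",res.std().round(5),P[[0,-1]].round(1).tolist())
w=((hsv[...,0]<25)&(S>80)).astype(np.uint8); w[:,:230]=0; w[:,300:]=0; w[:150]=0; w[222:]=0
ct=max(cv2.findContours(w,0,1)[0],key=cv2.contourArea); r=cv2.minAreaRect(ct); print(r,cv2.boxPoints(r).round(1).tolist())
print(onz(c,cv2.boxPoints(r),.084).round(4).tolist())
E
```

```text
hsv top [109  19 147] side [ 9 22 80] off [ 14  99 220] [ 14  95 163]
left -x [0.4944 0.2188] dir deg -94.58 res 0.00011 [[221.7, 130.0], [224.7, 220.0]]
right +x [0.6932 0.2   ] dir deg -94.46 res 0.00014 [[392.1, 130.0], [378.2, 220.0]]
top +y [0.5988 0.2841] dir deg -4.36 res 0.00031 [[235.0, 114.6], [379.0, 116.5]]
((264.5, 187.5), (51.0, 51.0), 90.0) [[239.0, 162.0], [290.0, 162.0], [290.0, 213.0], [239.0, 213.0]]
[[0.5178, 0.2396, 0.084], [0.575, 0.2356, 0.084], [0.5727, 0.1738, 0.084], [0.512, 0.178, 0.084]]
```

Call:
arm_command:
  moves: [0,-2.7,-0.6,-2,0,0,-5.4,-1.3,-6,0,0,-5.4,-1.3,-10,0,0,-5.4,-1.3,-14,0,0,-5.4,-1.3,-16,0,0,-5.4,-1.3,-17,0,0,-5.4,-1.3,-17.1,0,0,-5.4,-1.3,-17.1,0]

```text
time_s: 2.3
eef_pos: [0.4853, 0.2098, 0.1318]
tool_rot: [-0.482, 0.517, -0.517, 0.482]
force: [-0.7, 0.5, 0.0]
gripper_width: 0.0005
```

Call:
arm_command:
  moves: [0,0.5,0,-0.2,0,0,1.0,-0.1,-0.2,0,0,1.6,-0.1,-0.2,0,0,2.2,-0.2,-0.2,0,0,2.8,-0.2,-0.2,0,0,3.4,-0.3,-0.2,0,0,4.0,-0.3,-0.2,0,0,4.5,-0.4,-0.2,0]

```text
time_s: 3.1
eef_pos: [0.5308, 0.2057, 0.1297]
tool_rot: [-0.482, 0.517, -0.517, 0.482]
force: [-0.7, -1.0, -0.1]
gripper_width: 0.0007
```

Call:
arm_command:
  moves: [0,0.6,0,0,0,0,1.2,-0.1,0,0,0,1.8,-0.1,0,0,0,2.4,-0.2,0,0,0,3.0,-0.2,0,0,0,3.5,-0.3,0,0,0,3.9,-0.3,0,0,0,4.2,-0.3,0,0]

```text
time_s: 3.9
eef_pos: [0.5732, 0.2026, 0.1297]
tool_rot: [-0.482, 0.518, -0.517, 0.482]
force: [-0.3, 0.4, 0.6]
gripper_width: 0.0002
```

Call:
arm_command:
  moves: [0,-0.8,0,0,0,0,-1.6,0,1,0,0,-2,0.5,5,0,0,-2.5,1.5,10,0,0,-3,2,15,0,0,-3,2,17,0,0,-3,2,17,0,0,-3,2,17,0]

```text
time_s: 4.7
eef_pos: [0.5424, 0.2227, 0.2998]
tool_rot: [-0.482, 0.517, -0.517, 0.483]
force: [0.6, 0.2, -0.6]
gripper_width: 0.0003
```

```bash
python3 - <<'E'
from h import *
s=manip.state(); a=manip.grab_frame("wrist"); np.save("s2.npy",s,allow_pickle=True)
cv2.imwrite("pics/w2.png",a); cv2.imwrite("pics/w2L.png",cv2.resize(a[90:270,160:400],(800,600),interpolation=2))
ex,ey=np.array([.9969,-.0785]),np.array([.0785,.9969])
W=np.r_[.5305*ex+.248*ey,.06]; print("well pred px",proj(cam("wrist",s),W),s["eef_pos"],s["force"])
E
```

```text
well pred px [[264.33061783 184.63147954]] [0.54239903 0.22269573 0.29982039] [ 0.62115237  0.19106751 -0.59745796]
```

View pics/w2L.png

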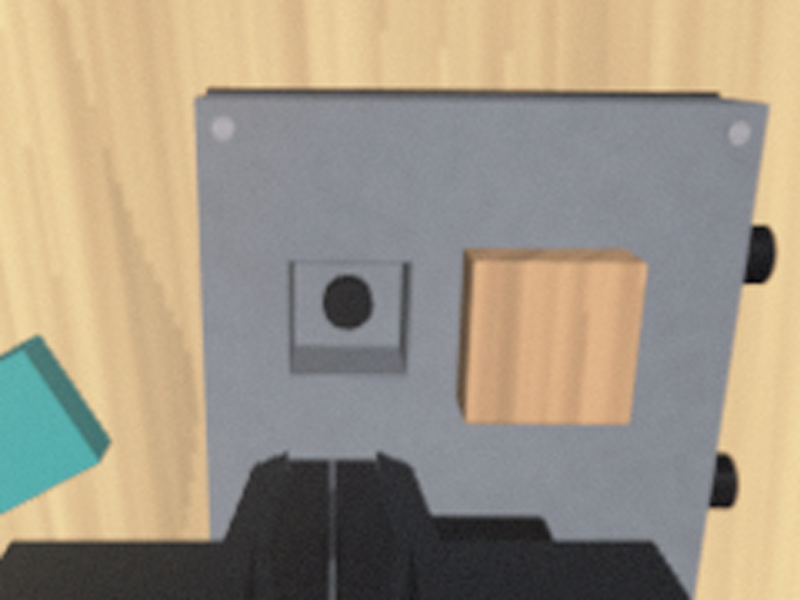

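Well fully open: mouth corners (290,261)–(411,374) in crop, key at (348,302), offcut flat at (465–645, 250–423), clear of it.

```bash
python3 - <<'E'
from h import *
s=np.load("s2.npy",allow_pickle=True).item(); c=cam("wrist",s)
i=cv2.imread("pics/w2.png"); v=i.max(2); m=(v<60).astype(np.uint8); m[:170]=0;m[200:]=0;m[:,:250]=0;m[:,280:]=0
n,l,st,ce=cv2.connectedComponentsWithStats(m);k=1+np.argmax(st[1:,4]);print(st[k],ce[k])
q=np.array([[290,261],[411,261],[406,374],[290,374]])/3.3333+[160,90]
Q=onz(c,q,.06);print("mouth",Q.round(4).tolist(),Q.mean(0).round(4)); print("key",onz(c,ce[k:k+1],.042).round(4))
print(s["eef_pos"].round(4), (s["eef_pos"]+.064*R.from_quat(s["tool_rot"]).as_matrix()[:,1]).round(4), manip.state()["eef_pos"].round(4))
# fingertip pixel check
print("tip proj",proj(c,s["eef_pos"]+.064*R.from_quat(s["tool_rot"]).as_matrix()[:,1]))
# lever ball from two views (dark blobs)
for nme,b in(("scene",(270,170,305,205)),("side",(225,205,265,245))):
    I=cv2.imread(f"pics/{nme}0.png"); print(nme)
    cv2.imwrite(f"pics/_{nme}.png",cv2.resize(I[b[1]:b[3],b[0]:b[2]],None,fx=10,fy=10,interpolation=2))
a,b=cv2.imread("pics/_scene.png"),cv2.imread("pics/_side.png"); a=cv2.resize(a,(400,400));cv2.imwrite("pics/lev.png",np.hstack([a,b]))
E
```

```text
[257 173  14  15 164] [263.75       180.26219512]
mouth [[0.5286, 0.2277, 0.06], [0.5726, 0.2247, 0.06], [0.5689, 0.1809, 0.06], [0.525, 0.1839, 0.06]] [0.5488 0.2043 0.06  ]
key [[0.5479 0.2062 0.042 ]]
[0.5424 0.2227 0.2998] [0.5424 0.2228 0.2358] [0.542  0.2225 0.2984]
tip proj [[257.86424561 241.57697162]]
scene
side
```

View pics/lev.png

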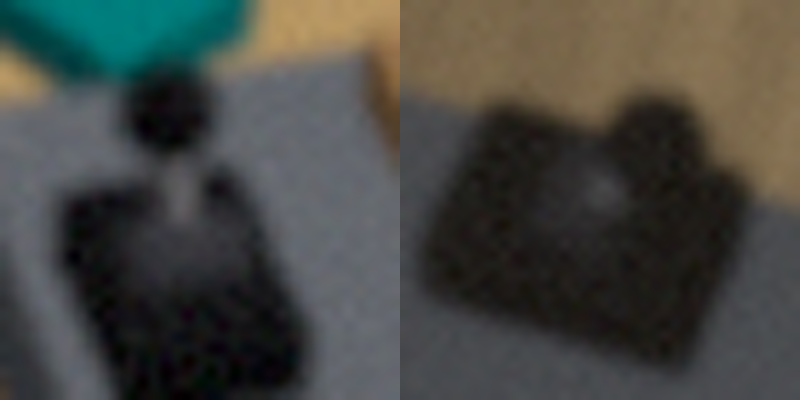

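Call:
arm_command:
  moves: [0,0.6,-1.6,-3,0,0,0.6,-1.7,-7,0,0,0.6,-1.7,-11,0,0,0.6,-1.7,-14,0,0,0.6,-1.7,-15.5,0,0,0.6,-1.7,-16.2,0,0,0.6,-1.7,-16.2,0,0,0.6,-1.7,-16.2,0]

```text
time_s: 5.55
eef_pos: [0.5489, 0.2057, 0.1376]
tool_rot: [-0.482, 0.517, -0.517, 0.482]
force: [-0.3, 0.7, -0.4]
gripper_width: 0.0005
```

```bash
python3 - <<'E'
from h import *
s=manip.state(); print(s["eef_pos"].round(4), (s["eef_pos"]+.064*R.from_quat(s["tool_rot"]).as_matrix()[:,1]).round(4),s["force"].round(2))
print("ball",tri(cam("scene"),(284.7,179.5),cam("side"),(250.5,219)))
E
```

```text
[0.5489 0.2057 0.1376] [0.5488 0.2057 0.0736] [-0.34  0.66 -0.42]
ball (array([0.56384983, 0.09779025, 0.11671936]), np.float64(0.001239954173958734))
```

Call:
arm_command:
  moves: [0,0,0,-0.8,0,0,0,0,-1.6,0,0,0,0,-2.4,0,0,0,0,-2.8,0,0,0,0,-2.8,0]

```text
time_s: 6.05
eef_pos: [0.5482, 0.2056, 0.1086]
tool_rot: [-0.483, 0.518, -0.516, 0.482]
force: [-0.8, 0.6, 0.4]
gripper_width: 0.0003
```

Call:
arm_command:
  moves: [0,0,0,-0.3,0,0,0,0,-0.5,0,0,0,0,-0.7,0,0,0,0,-0.8,0,0,0,0,-0.8,0]

```text
time_s: 6.55
eef_pos: [0.5486, 0.2056, 0.1014]
tool_rot: [-0.483, 0.518, -0.516, 0.482]
force: [-2.4, 0.3, 6.1]
gripper_width: 0.0001
```

Call:
arm_command:
  moves: [0,0,0,-0.1,0,0,0,0,-0.2,0,0,0,0,-0.2,0,0,0,0,-0.2,0]

```text
time_s: 6.95
eef_pos: [0.5487, 0.2057, 0.1012]
tool_rot: [-0.483, 0.518, -0.516, 0.482]
force: [-7.4, -1.3, 16.9]
gripper_width: 0.0005
```

Call:
arm_command:
  moves: [0,0,0,-0.15,0,0,0,0,-0.15,0,0,0,0,-0.15,0,0,0,0,-0.15,0,0,0,0,-0.15,0,0,0,0,-0.15,0,0,0,0,-0.15,0,0,0,0,-0.15,0]

```text
time_s: 7.75
eef_pos: [0.5487, 0.2057, 0.1013]
tool_rot: [-0.483, 0.517, -0.516, 0.482]
force: [-5.7, -1.1, 14.6]
gripper_width: 0.0006
```

Call:
arm_command:
  moves: [0,0,0,1,0,0,0,0,3,0,0,0,0,7,0,0,-1,0,10,0,0,-2.5,-3.5,12,0,0,-2.5,-7,12,0,0,-2.5,-10.3,12,0,0,-2.5,-10.3,12,0]

```text
time_s: 8.55
eef_pos: [0.5237, 0.0998, 0.2217]
tool_rot: [-0.482, 0.518, -0.518, 0.481]
force: [0.3, -0.4, -0.7]
gripper_width: 0.0006
```

Call:
arm_command:
  moves: [0,0,0,-2,0,0,0,0,-4,0,0,0,0,-5.5,0,0,0,0,-5.8,0,0,0,0,-5.8,0]

```text
time_s: 9.05
eef_pos: [0.5234, 0.1003, 0.1633]
tool_rot: [-0.483, 0.518, -0.517, 0.481]
force: [-0.1, 0.6, 0.4]
gripper_width: 0.0004
```

Call:
arm_command:
  moves: [0,0.8,0.1,0,0,0,1.5,0,0,0,0,2.1,0,0,0,0,2.7,0,0,0,0,3.3,-0.1,0,0,0,3.9,-0.1,0,0,0,4.4,-0.2,0,0,0,4.7,-0.2,0,0]

```text
time_s: 9.85
eef_pos: [0.571, 0.0981, 0.1632]
tool_rot: [-0.483, 0.518, -0.517, 0.481]
force: [-1.6, 0.0, 1.0]
gripper_width: 0.0006
```

Call:
arm_command:
  moves: [0,0.2,0,0,0,0,0.4,0,0,0,0,0.5,0,0,0,0,0.5,0,0,0]

```text
time_s: 10.25
eef_pos: [0.5756, 0.0979, 0.1629]
tool_rot: [-0.483, 0.518, -0.517, 0.48]
force: [-2.4, -1.6, -0.6]
gripper_width: 0.0005
```

Call:
arm_command:
  moves: [0,0.2,0,0,0,0,0.3,0,0,0,0,0.4,0,0,0,0,0.4,0,0,0]

```text
time_s: 10.65
eef_pos: [0.5765, 0.098, 0.1626]
tool_rot: [-0.485, 0.52, -0.515, 0.478]
force: [-17.1, -2.8, 11.7]
gripper_width: 0.0002
```

Stopped hard at 17 N: the lever is at its stop. Back off, rise and look.

Call:
arm_command:
  moves: [0,-1,0,0,0,0,-3,0,0,0,0,-4,0,3,0,0,-5,2,7,0,0,-6,6,11,0,0,-6,10,14,0,0,-6,14,14,0,0,-6,16,14,0]

```text
time_s: 11.45
eef_pos: [0.5169, 0.2615, 0.3055]
tool_rot: [-0.484, 0.519, -0.515, 0.481]
force: [0.5, -0.9, 0.3]
gripper_width: 0.0004
```

```bash
python3 - <<'E'
from h import *
s=manip.state(); a=manip.grab_frame("wrist");b=manip.grab_frame("side");d=manip.grab_frame("scene")
for n,i in(("w",a),("side",b),("scene",d)): cv2.imwrite(f"pics/{n}3.png",i)
z=lambda i,w,h:cv2.resize(i,(w,h),interpolation=2)
cv2.imwrite("pics/fin.png",np.vstack([np.hstack([z(b[190:330,160:330],400,300),z(d[160:250,250:370],400,300)]),np.hstack([z(a,400,300),z(d,400,300)])]))
print(s["time_s"],s["eef_pos"],s["force"])
E
```

```text
11.45 [0.51691758 0.26153527 0.30545528] [ 0.45671545 -0.9172709   0.32045527]
```

View pics/fin.png

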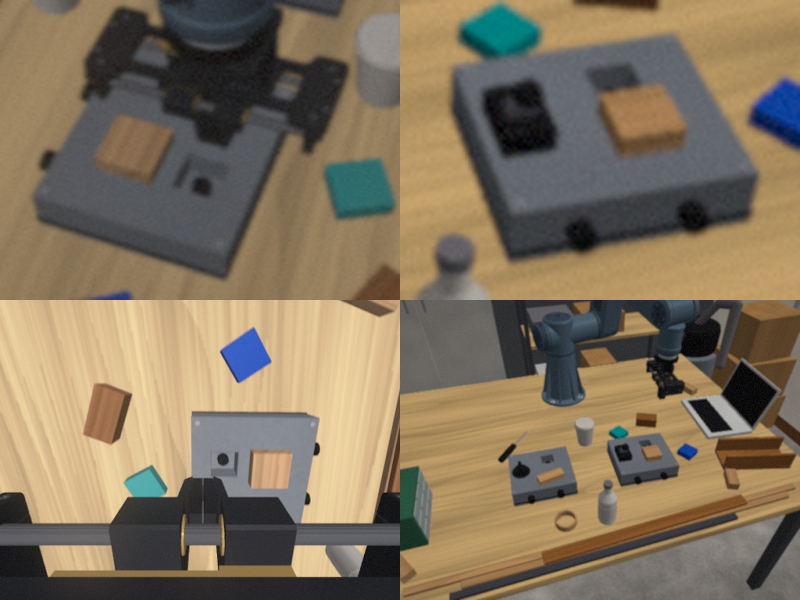

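Offcut lies flat clear of the open well; key visible. The lever is hidden in side view, so I move the arm away and check the ball.

Call:
arm_command:
  moves: [0,-4,4,1,0,0,-8,8,2,0,0,-12,12,2,0,0,-16,16,2,0,0,-20,20,2,0,0,-22,22,2,0,0,-22,22,2,0]

```text
time_s: 12.3
eef_pos: [0.2937, 0.4805, 0.3226]
tool_rot: [-0.486, 0.519, -0.513, 0.48]
force: [0.6, 0.3, -0.1]
gripper_width: 0.0009
```

```bash
python3 - <<'E'
from h import *
b=manip.grab_frame("side");d=manip.grab_frame("scene")
ex,ey=np.array([.9969,-.0785]),np.array([.0785,.9969])
out=[]
for n,i,(x,y) in(("side",b,(220,195)),("scene",d,(260,165))):
    I=cv2.resize(i[y:y+55,x:x+55],(400,400),interpolation=2); I=cv2.convertScaleAbs(I,alpha=1.8,beta=0)
    c=cam(n)
    for a,col in((0.5,(0,255,0)),(.36,(0,255,255)),(.5-.2,(0,0,255))):
        P=np.r_[(.5755+.04*np.sin(a))*ex+.143*ey,.082+.04*np.cos(a)]; p=(proj(c,P)[0]-[x,y]+.5)*400/55
        cv2.circle(I,tuple(int(v) for v in p),3,col,-1); print(n,a+.5,proj(c,P).round(1))
    out.append(I)
cv2.imwrite("pics/lev2.png",np.hstack(out)); s=manip.state(); print(s["eef_pos"],s["force"])
E
```

```text
side 1.0 [[234.3 214.8]]
side 0.86 [[236.3 214.8]]
side 0.8 [[237.1 214.8]]
scene 1.0 [[288.9 188. ]]
scene 0.86 [[288.5 186.3]]
scene 0.8 [[288.3 185.5]]
[0.29549651 0.4792979  0.32246385] [-0.01008392  0.08559885  1.05848248]
```

View pics/lev2.png

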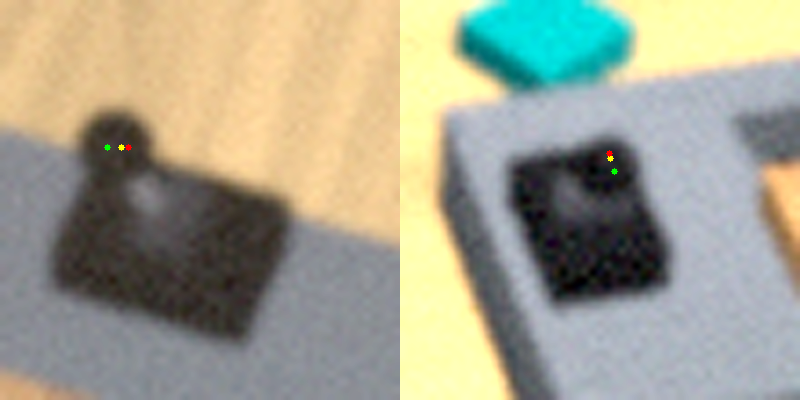

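```bash
python3 - <<'E'
from h import *
ex,ey=np.array([.9969,-.0785]),np.array([.0785,.9969])
cs,cd=cam("scene"),cam("side")
for a in(-.5,-.4,.36,.5):
    P=np.r_[(.5755+.04*np.sin(a))*ex+.143*ey,.082+.04*np.cos(a)]; print(a+.5,proj(cs,P),proj(cd,P))
def ball(n,guess,name):
    i=cv2.GaussianBlur(cv2.imread(name) if isinstance(name,str) else name,(3,3),0).max(2); return i
p0,_=tri(cs,(284.7,179.5),cd,(250.5,219)); p1,_=tri(cs,(287.8,186.8),cd,(236.0,214.3))
for p in(p0,p1): print(p.round(4),"box x",(p[:2]@ex-.5755).round(4),"y",(p[:2]@ey-.218).round(4))
E
```

```text
0.0 [[285.12314098 179.62358683]] [[249.36705642 219.24055657]]
0.09999999999999998 [[285.5058416  179.92754005]] [[247.94076334 218.37843625]]
0.86 [[288.47764145 186.25962078]] [[236.26048056 214.77389875]]
1.0 [[288.94910086 188.02842916]] [[234.2972736  214.77969708]]
[0.5638 0.0978 0.1167] box x -0.0211 y -0.0763
[0.6    0.0942 0.1186] box x 0.0153 y -0.077
```

```bash
python3 -c "
from plant import manip
print(manip.close_job())"
```

```text
the job is handed in; nothing more can be done
None
```

I did all three steps in the order asked and handed the job in at about 12.5 s of the 51 s; the hand-in gives no verdict.

- **Offcut:** I pushed it about 75 mm towards the box's +x with shut fingers. The pictures show it lying flat on the box with the whole well open.
- **Reset key:** I pressed it to its stop. The fingertip stopped moving while the force read 15–17 N, and I held it there for at least 0.8 s. I then lifted clear, and the force went back to about zero. I did not measure the key's height after release; I am relying on its spring.
- **Lever:** I pushed it until it stopped hard, with the force jumping from about 2 N to 17 N. I then backed the arm off to touch nothing.
- **Lever check that disagreed slightly:** from two views, the ball moved about 36 mm out of a full 38 mm, to box x of about +15 mm where +19 mm is expected. The same measurement read about 2 mm low before the push too, and the lever may have started at up to 0.1 rad. I therefore judged it fully over, on the strength of the hard stop, and did not push a second time.
- **Everything else:** the other box, the batten and the other bystanders look unmoved in the final pictures. This was by eye only; I did not measure them.

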